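Make up the seasoning caddy

TASK

Make up the seasoning caddy: stand the pepper mill and the three wooden-lidded jars (round, square and oblong) upright in the caddy, each fully down in the well cut for it: the mill in the small round well, the round jar in the large round one, the square jar in the square one and the oblong jar in the oblong one. Set each one down gently, without dropping it, and leave the two open empty jars standing where they are.

Things in the scene. Friction and masses are not known exactly. Their poses are not given: they have to be found in the camera images.
- mill_mid (a point): small black turned pepper mill standing upright, 115 mm tall, about 150 g: round foot 42 mm across, waist 24 mm across about 50 mm up, head a cylinder 34 mm across from 76 to 101 mm above its underside, small steel knob on top. Origin on its axis half-way up, 57.5 mm above its underside; z up along its axis
- round_jar_mid (a point): round white stoneware jar closed with a wooden lid, 80 mm tall, about 250 g: body 58 mm across and 64 mm tall, the lid (fixed to it) 52 mm across on the top 16 mm. Origin at its centre, 40 mm above its underside; z up. 
- square_jar_mid (a point): square white stoneware jar closed with a wooden lid, 80 mm tall, about 240 g: body 50 x 50 mm and 64 mm tall, the lid (fixed to it) 45 x 45 mm on the top 16 mm. Origin at its centre, 40 mm above its underside; z up. x and y square to its sides
- oblong_jar_mid (a point): oblong white stoneware jar closed with a wooden lid, 80 mm tall, about 230 g: body 64 mm long (along its x) by 38 mm (along its y) and 64 mm tall, the lid (fixed to it) 59 x 33 mm on the top 16 mm. Origin at its centre, 40 mm above its underside; z up. 
- small_round_well (a point): well for the pepper mill, round, 56 mm across, in one of four pale wooden inserts (92 x 92 mm, top 28 mm above the bench) fixed two by two, 100 mm between centres, in the dark square caddy (212 mm square, rim 28 mm high, fixed to the bench); their order varies. The point is the centre of the well's floor, 12 mm above the bench; z up, x and y along the caddy's sides. 16 mm deep, floor lined with black rubber.
- large_round_well (a point): well for the round jar, round, 72 mm across, in one of four pale wooden inserts (92 x 92 mm, top 28 mm above the bench) fixed two by two, 100 mm between centres, in the dark square caddy (212 mm square, rim 28 mm high, fixed to the bench); their order varies. The point is the centre of the well's floor, 12 mm above the bench; z up, x and y along the caddy's sides. 16 mm deep, floor lined with black rubber.
- square_well (a point): well for the square jar, 66 x 66 mm, sides along its x and y, in one of four pale wooden inserts (92 x 92 mm, top 28 mm above the bench) fixed two by two, 100 mm between centres, in the dark square caddy (212 mm square, rim 28 mm high, fixed to the bench); their order varies. The point is the centre of the well's floor, 12 mm above the bench; z up, x and y along the caddy's sides. 16 mm deep, floor lined with black rubber.
- oblong_well (a point): well for the oblong jar, 80 mm long (along its x) by 54 mm (along its y), in one of four pale wooden inserts (92 x 92 mm, top 28 mm above the bench) fixed two by two, 100 mm between centres, in the dark square caddy (212 mm square, rim 28 mm high, fixed to the bench); their order varies. The point is the centre of the well's floor, 12 mm above the bench; z up, x and y along the caddy's sides. 16 mm deep, floor lined with black rubber.
- open_round_mid (a point): look-alike: empty round white jar without lid, 58 mm across, 66 mm tall, its open mouth seen from above. It stays where it is. Origin at its centre, 33 mm above its underside
- open_square_mid (a point): look-alike: empty square white jar without lid, 50 x 50 mm, 66 mm tall, its open mouth seen from above. It stays where it is. Origin at its centre, 33 mm above its underside

How it is judged:
At the end, for the whole second after the job is handed in: Mill and three lidded jars each stand in their own well: centre within 13 mm of the well's centre horizontally, underside within 5 mm of the well's floor, upright within 0.12 rad, released and at rest; the two open jars stand upright within 25 mm of where they were (horizontal distance between mill_mid and small_round_well below 0.013 m and z of mill_mid in the frame of small_round_well between 0.0525 and 0.0625 m and angle between each of mill_mid, round_jar_mid, square_jar_mid, oblong_jar_mid's own z axis and vertical below 0.12 rad and linear speed of each of mill, round_jar, square_jar, oblong_jar below 0.02 m/s and contact force between each of mill, round_jar, square_jar, oblong_jar and the fingers below 0.05 N and horizontal distance between round_jar_mid and large_round_well below 0.013 m and z of round_jar_mid in the frame of large_round_well between 0.035 and 0.045 m and horizontal distance between square_jar_mid and square_well below 0.013 m and z of square_jar_mid in the frame of square_well between 0.035 and 0.045 m and horizontal distance between oblong_jar_mid and oblong_well below 0.013 m and z of oblong_jar_mid in the frame of oblong_well between 0.035 and 0.045 m and distance of each of open_round_mid, open_square_mid from where it was at the start of the episode below 0.025 m and angle between each of open_round_mid, open_square_mid's own z axis and vertical below 0.15 rad); the robot touches nothing.
It fails at once if the mill or a lidded jar is dropped (falls free for more than about 3 cm) or thrown ((linear speed of mill above 0.75 m/s and contact force between mill and the fingers below 0.05 N) or (linear speed of round_jar above 0.75 m/s and contact force between round_jar and the fingers below 0.05 N) or (linear speed of square_jar above 0.75 m/s and contact force between square_jar and the fingers below 0.05 N) or (linear speed of oblong_jar above 0.75 m/s and contact force between oblong_jar and the fingers below 0.05 N)).
It fails at once if the open round jar is moved more than 25 mm or tipped (distance of open_round_mid from where it was at the start of the episode above 0.025 m or angle between open_round_mid's own z axis and vertical above 0.35 rad).
It fails at once if the open square jar is moved more than 25 mm or tipped (distance of open_square_mid from where it was at the start of the episode above 0.025 m or angle between open_square_mid's own z axis and vertical above 0.35 rad).
It also fails if it takes over 112 s, if anything falls off the work surface, if the arm or the gripper's body presses on something with over 40 N, if the wrist force passes 120 N, or if a joint passes its speed limit or range.

ROBOT

A 6-joint arm with a two-finger parallel gripper is mounted at the origin on the work surface. World frame = base frame: x ahead of the robot, y to its left, z up, the work surface at z = 0. Lengths are in m, angles in rad, forces in N, time in s.
With the tool pointing down it reaches from about 0.25 to 0.775 m from the base axis. Payload 4 kg.
Tool frame: the origin (TCP) lies on the centre line of the jaws, within the pads' length; the fingertips stand 8 mm ahead of it and the grasp point (between the pads) lies 11 mm behind it; z points along the fingers, y is the direction in which the jaws open and shut (so a half turn about z gives the same grasp; the last joint's range is limited). The gripper opens to 94 mm and grips with 3 to 60 N. Pads are 16 mm wide; open, the fingers measure 119 mm over their backs; the gripper's body (75 mm by 177 mm) begins 78 mm behind the grasp point.
Start: joints at [1.097, 0.087, 1.371, -0, 1.684, -0.103], TCP at [0.199, 0.513, 0.214] pointing down, gripper open.
Joint ranges: [-3.1, 3.1], [-0.76, 2.03], [0.27, 2.55], [-1.08, 4.22], [0.17, 2.65], [-2.57, 2.57]. Speed limits (rad/s): [2.79, 2.79, 3.14, 3.14, 3.14, 3.14].

INTERFACE

Orientations are given as [roll, pitch, yaw] about the fixed x, y, z axes, in that order (R = Rz(yaw) Ry(pitch) Rx(roll)).
In Python, from bench import * gives the robot as it stands.
- The arm moves only by the tool step_arm, never from a script. Its argument "steps" is a list of rows, each an object of numbers: "jaw": the opening, from 0 (shut) to 1 (fully open); "tx", "ty", "tz": the shift along the tool's x, y, z in m; "ax", "ay", "az": the turn, a rotation vector about the tool's x, y, z in rad. In form: [{"jaw": .., "tx": .., "ty": .., "tz": .., "ax": .., "ay": .., "az": ..}, ...]. A call has 1 to 8 rows; each row is the pose to reach, as a shift and turn from the pose measured when the call began, along the tool's axes at that moment; what a row does not reach only later rows make up. A row lasts 1/10 s, in which the tool goes at most 50 mm and 8.59 degrees, less where a joint would pass 70% of its speed; a pose out of reach is approached as far as the arm can. A call with a gripper value outside its range is refused whole. The fingers move at their own pace and stop on an object; the grip force is fixed at half the most. Time passes only in rows, so rows that repeat a pose let the fingers close. It gives the time, the measured TCP pose, the force and the opening at its end, in the units of the state.
- get_obs(): the state, without advancing time (a new reading comes with each control period).
- snapshot(name): name is "scene" or "top"; returns (picture, depth): 400x640x3 uint8, red, green, blue; 400x640 float32, m along the optical axis (not along the pixel's ray), 0 where there is no reading.
- camera_model(name): a dict with "intrinsics" (3x3 intrinsics, pixels), "origin" and "orientation" of the camera in the world. Camera axes: x right, y down, z forward; pixel columns grow to the right and rows downward; lengths in m; the calibration is good to about 2 mm. A picture is of the moment at which its call begins. camera_model takes no time and is no camera call.
- close_job(): hands the job in, once; it reports no verdict.
Trained networks look in the newest picture that a camera, given by its name, has taken for a name from the list of things; names that differ only in an ending like _2 or _b are one class to them, and where a whole thing is asked for, a point or a joint stands for the part that bears it (a point fixed in the world has none). Each returns a list of dicts, best first, with "confidence" (0 to 1); they miss things now and then, are a little off and sometimes report something else, mostly with a low value. They report only what shows in the picture. A call takes as long as a camera call.
- silhouettes(camera, query): "pixels" (400x640 bool, what is visible of it) and "rect" ([left, top, right, bottom] in pixels, round what is visible of it).
The state is a dict: "time": time; "joint_positions": joint angles; "qvel": joint speeds; "joint_torque": joint torques, N m; "tool_pos": TCP position; "ee_rot": TCP orientation; "wrist_force": force on the tool from outside, world axes, zero at the start; "wrist_torque": the same for the moment, N m; "width": finger opening in m.
Only numpy, scipy, OpenCV 4.12 (cv2) and the standard library are available. Lean on these libraries where they do the work, as an engineer would, in place of code of your own. Each camera call takes 0.05 s, during which the arm holds its last target. There are 200 camera calls.

## Working session

There is one attempt and no reset: what is moved stays moved. The work goes in short steps, Python scripts to look and compute and a tool call to move; the robot and the scene stay as the last step left them, time stands still between calls to the robot, and variables do not carry over. Pictures are saved under pics/ and viewed, about 12 in all and at most 16, crops included, and the job is handed in when it is done.

Besides the shell and the picture viewer there is one more tool, called after ">>>" as name(argument=value, ...) on one line, values as JSON. step_arm: Moves the arm, as the interface text tells. Its arguments: {"type":"object","properties":{"steps":{"type":"array"}},"required":["steps"]}

```bash
mkdir -p pics; python3 - <<'E'
from bench import *
import cv2,numpy as np
o=get_obs();print(o)
for n in("top","scene"):
    p,d=snapshot(n);cv2.imwrite(f"pics/{n}0.png",p[:,:,::-1]);np.save(f"{n}_d.npy",d);print(camera_model(n))
E
```

```text
{'time': 0.0, 'joint_positions': array([ 1.09691446e+00,  8.79262805e-02,  1.37223965e+00,  9.65881301e-06,
        1.68363206e+00, -1.03147256e-01]), 'qvel': array([ 0.00104844,  0.00060292,  0.00078625, -0.00158984,  0.00079701,
       -0.00051223]), 'joint_torque': array([-2.66523653e-03, -3.40184498e+01, -3.02422893e+01,  7.14936526e-02,
        3.32705432e-02, -1.88491445e-04]), 'tool_pos': array([0.19904195, 0.51213913, 0.2123273 ]), 'ee_rot': array([-3.13940003e+00, -2.36619474e-04,  2.77085886e+00]), 'wrist_force': array([ 0.15428387, -0.21641817,  0.06568492]), 'wrist_torque': array([ 0.02585806, -0.00376588, -0.01871745]), 'width': 0.09410571666792023}
{'intrinsics': array([[457.50174173,   0.        , 323.71423405],
       [  0.        , 457.50174173, 199.9139235 ],
       [  0.        ,   0.        ,   1.        ]]), 'origin': array([0.39028464, 0.0104244 , 1.12979272]), 'orientation': array([-3.03661671, -0.00908649, -1.57475265])}
{'intrinsics': array([[382.68541159,   0.        , 319.87368704],
       [  0.        , 382.68541159, 196.15675954],
       [  0.        ,   0.        ,   1.        ]]), 'origin': array([1.0594647 , 0.21416783, 0.9680645 ]), 'orientation': array([-2.55575989,  0.00945906,  1.95249069])}
```

View pics/top0.png

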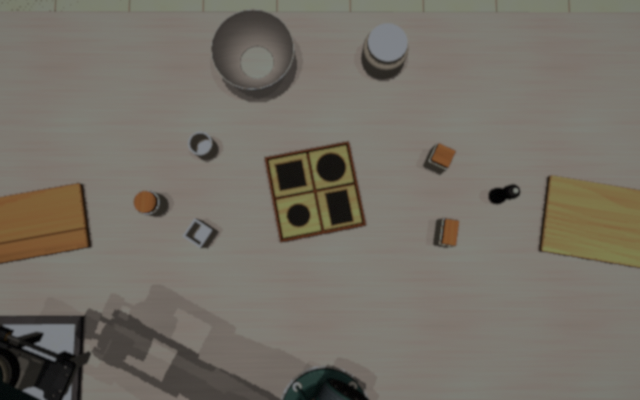

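View pics/scene0.png

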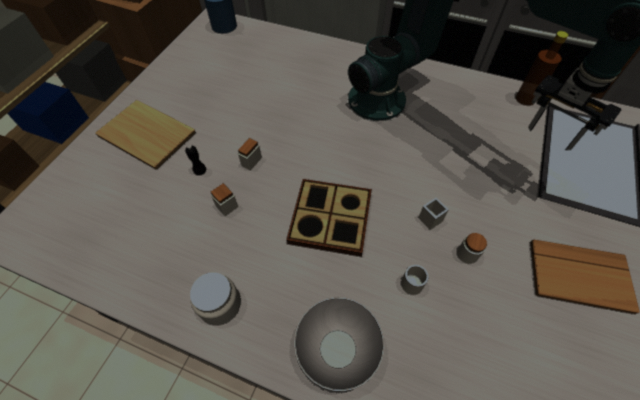

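```bash
cat > h.py <<'E'
from bench import *
import cv2,numpy as np
from scipy.spatial.transform import Rotation as R
def cloud(n,d,m):
    c=camera_model(n);K=c["intrinsics"];v,u=np.nonzero(m&(d>0));z=d[v,u]
    P=np.c_[(u-K[0,2])/K[0,0]*z,(v-K[1,2])/K[1,1]*z,z]
    return P@R.from_euler("xyz",c["orientation"]).as_matrix().T+c["origin"]
E
python3 - <<'E'
from h import *
p,d=snapshot("top")
for q in "mill_mid round_jar_mid square_jar_mid oblong_jar_mid small_round_well large_round_well square_well oblong_well open_round_mid open_square_mid".split():
    for r in silhouettes("top",q)[:2]:
        P=cloud("top",d,r["pixels"]);
        if len(P)<5: print(q,r["confidence"],r["rect"]);continue
        zt=np.percentile(P[:,2],95);T=P[P[:,2]>zt-.008]
        rc=cv2.minAreaRect((T[:,:2]*1000).astype(np.float32))
        print(q,round(r["confidence"],2),np.round(r["rect"]),len(P),"ztop",zt.round(4),"mean",T.mean(0).round(4),"rect",np.round(rc[0],1),np.round(rc[1],1),round(rc[2],1))
E
```

```text
mill_mid 0.79 [489. 185. 519. 203.] 411 ztop 0.1129 mean [ 0.5179 -0.4261  0.1091] rect [ 519.  -426.9] [28.1 28. ] 35.9
round_jar_mid 0.93 [131. 190. 167. 211.] 699 ztop 0.0831 mean [0.4992 0.4123 0.0806] rect [499.3 412.4] [50.4 50.7] 19.4
square_jar_mid 0.96 [423. 145. 458. 170.] 636 ztop 0.0833 mean [ 0.6064 -0.278   0.0806] rect [ 606.6 -278.7] [45. 46.] 64.4
oblong_jar_mid 0.72 [433. 217. 460. 246.] 649 ztop 0.083 mean [ 0.4277 -0.289   0.0804] rect [ 427.7 -289.4] [34.4 59.1] 80.4
small_round_well 0.88 [276. 193. 322. 237.] 1416 ztop 0.0316 mean [0.4707 0.0626 0.0287] rect [471.4  62.5] [91.7 92. ] 11.1
small_round_well 0.5 [183. 220. 215. 246.] 625 ztop 0.0685 mean [0.4269 0.2941 0.066 ] rect [427.7 294.1] [49.5 50.1] 57.2
large_round_well 0.78 [310. 146. 356. 191.] 1438 ztop 0.0314 mean [ 0.5881 -0.017   0.0287] rect [588.7 -16.8] [92.8 91.8] 11.0
square_well 0.97 [270. 152. 315. 199.] 1452 ztop 0.0312 mean [0.5684 0.0819 0.0285] rect [569.3  81.4] [91.9 92.1] 11.1
oblong_well 0.82 [319. 181. 364. 232.] 1443 ztop 0.031 mean [ 0.4896 -0.0357  0.0285] rect [490.4 -35.9] [91.8 92. ] 10.8
open_round_mid 0.65 [190. 130. 219. 161.] 654 ztop 0.0684 mean [0.6405 0.2932 0.0662] rect [639.5 292.8] [56.  56.5] 1.1
open_square_mid 0.93 [185. 218. 218. 246.] 644 ztop 0.0685 mean [0.4269 0.2948 0.0661] rect [428.  294.8] [50.9 50.4] 57.2
```

The top view shows the caddy centred near (315,190): square well upper left, large round upper right, small round lower left, oblong lower right with its long side near vertical. The lidded jars are at (147,202) round, (441,157) square and (447,232) oblong, the mill is at (505,193), and the open jars are at (203,146) and (201,233). The detections agree with this. I'll ignore the low-confidence second hit for the small round well, because it falls on the open square jar.

```bash
cat > g.py <<'E'
from h import *
import sys
def go(x,y,z,th=None):
    """shift/turn in tool axes from the present pose to TCP x,y,z (m), jaw direction th (deg)"""
    o=get_obs();M=R.from_euler("xyz",o["ee_rot"]);y0=o["ee_rot"][2]
    if th is None: yaw=y0
    else:
        yaw=np.radians(th)+np.pi/2; yaw+=np.pi*np.round((y0-yaw)/np.pi)
    T=R.from_euler("xyz",[np.pi,0,yaw])
    print("t",(M.inv().apply(np.array([x,y,z])-o["tool_pos"])).round(4),"a",(M.inv()*T).as_rotvec().round(3),"j6",o["joint_positions"][5].round(2),"F",o["wrist_force"].round(1),"w",o["width"].round(4),"time",o["time"])
if __name__=="__main__": go(*map(float,sys.argv[1:]))
E
python3 g.py .499 .412 .13; python3 g.py .499 .412 .037
```

```text
Traceback (most recent call last):
  File "g.py", line 11, in <module>
    if __name__=="__main__": go(*map(float,sys.argv[1:]))
                             ~~^^^^^^^^^^^^^^^^^^^^^^^^^^
  File "g.py", line 10, in go
    print("t",(M.inv().apply(np.array([x,y,z])-o["tool_pos"])).round(4),"a",(M.inv()*T).as_rotvec().round(3),"j6",o["joint_positions"][5].round(2),"F",o["wrist_force"].round(1),"w",o["width"].round(4),"time",o["time"])
                                                                                                                                                                                     ^^^^^^^^^^^^^^^^
AttributeError: 'float' object has no attribute 'round'
Traceback (most recent call last):
  File "g.py", line 11, in <module>
    if __name__=="__main__": go(*map(float,sys.argv[1:]))
                             ~~^^^^^^^^^^^^^^^^^^^^^^^^^^
  File "g.py", line 10, in go
    print("t",(M.inv().apply(np.array([x,y,z])-o["tool_pos"])).round(4),"a",(M.inv()*T).as_rotvec().round(3),"j6",o["joint_positions"][5].round(2),"F",o["wrist_force"].round(1),"w",o["width"].round(4),"time",o["time"])
                                                                                                                                                                                     ^^^^^^^^^^^^^^^^
AttributeError: 'float' object has no attribute 'round'
```

```bash
sed -i 's/o\["width"\].round(4)/round(o["width"],4)/' g.py; python3 g.py .499 .412 .13 68.75
```

```text
t [-0.3158  0.0148  0.0836] a [0. 0. 0.] j6 -0.1 F [-0.2  0.2 -0.9] w 0.0938 time 0.65
```

>>> step_arm(steps=[{"jaw": 1, "tx": -0.316, "ty": 0.015, "tz": 0.083}, {"jaw": 1, "tx": -0.316, "ty": 0.015, "tz": 0.083}, {"jaw": 1, "tx": -0.316, "ty": 0.015, "tz": 0.083}, {"jaw": 1, "tx": -0.316, "ty": 0.015, "tz": 0.083}, {"jaw": 1, "tx": -0.316, "ty": 0.015, "tz": 0.083}, {"jaw": 1, "tx": -0.316, "ty": 0.015, "tz": 0.083}, {"jaw": 1, "tx": -0.316, "ty": 0.015, "tz": 0.083}, {"jaw": 1, "tx": -0.316, "ty": 0.015, "tz": 0.083}])

```text
invalid input
```

```bash
python3 g.py .499 .412 .037 68.75
```

```text
t [-0.3158  0.0147  0.1766] a [0. 0. 0.] j6 -0.1 F [-0.2  0.2 -0.9] w 0.0938 time 0.65
```

>>> step_arm(steps=[{"jaw": 1, "tx": -0.316, "ty": 0.015, "tz": 0.083, "ax": 0, "ay": 0, "az": 0}, {"jaw": 1, "tx": -0.316, "ty": 0.015, "tz": 0.083, "ax": 0, "ay": 0, "az": 0}, {"jaw": 1, "tx": -0.316, "ty": 0.015, "tz": 0.083, "ax": 0, "ay": 0, "az": 0}, {"jaw": 1, "tx": -0.316, "ty": 0.015, "tz": 0.083, "ax": 0, "ay": 0, "az": 0}, {"jaw": 1, "tx": -0.316, "ty": 0.015, "tz": 0.083, "ax": 0, "ay": 0, "az": 0}, {"jaw": 1, "tx": -0.316, "ty": 0.015, "tz": 0.083, "ax": 0, "ay": 0, "az": 0}, {"jaw": 1, "tx": -0.316, "ty": 0.015, "tz": 0.083, "ax": 0, "ay": 0, "az": 0}, {"jaw": 1, "tx": -0.316, "ty": 0.015, "tz": 0.083, "ax": 0, "ay": 0, "az": 0}])

```text
time: 1.45
tool_pos: [0.5019, 0.4095, 0.128]
ee_rot: [-3.139, -0.001, 2.766]
wrist_force: [-0.2, 0.5, 0.1]
width: 0.0938
```

```bash
python3 g.py .499 .412 .037 68.75
```

```text
t [0.0036 0.0015 0.091 ] a [-0.003 -0.001 -0.005] j6 -0.6 F [-0.2  0.5  0.1] w 0.0938 time 1.45
```

>>> step_arm(steps=[{"jaw": 1, "tx": 0.004, "ty": 0.001, "tz": 0.045, "ax": 0, "ay": 0, "az": 0}, {"jaw": 1, "tx": 0.004, "ty": 0.001, "tz": 0.08, "ax": 0, "ay": 0, "az": 0}, {"jaw": 1, "tx": 0.004, "ty": 0.001, "tz": 0.091, "ax": 0, "ay": 0, "az": 0}, {"jaw": 1, "tx": 0.004, "ty": 0.001, "tz": 0.091, "ax": 0, "ay": 0, "az": 0}, {"jaw": 0.4, "tx": 0.004, "ty": 0.001, "tz": 0.091, "ax": 0, "ay": 0, "az": 0}, {"jaw": 0.4, "tx": 0.004, "ty": 0.001, "tz": 0.091, "ax": 0, "ay": 0, "az": 0}, {"jaw": 0.4, "tx": 0.004, "ty": 0.001, "tz": 0.091, "ax": 0, "ay": 0, "az": 0}, {"jaw": 0.4, "tx": 0.004, "ty": 0.001, "tz": 0.091, "ax": 0, "ay": 0, "az": 0}])

```text
time: 2.25
tool_pos: [0.4991, 0.4122, 0.0387]
ee_rot: [-3.141, 0.001, 2.766]
wrist_force: [0.4, 0.6, 0.1]
width: 0.0654
```

```bash
python3 g.py .5887 -.0168 .18 68.75
```

```text
t [-0.2408 -0.3663 -0.1409] a [-0.001  0.001 -0.005] j6 -0.59 F [0.4 0.6 0.1] w 0.0654 time 2.25
```

>>> step_arm(steps=[{"jaw": 0, "tx": 0, "ty": 0, "tz": 0, "ax": 0, "ay": 0, "az": 0}, {"jaw": 0, "tx": 0, "ty": 0, "tz": 0, "ax": 0, "ay": 0, "az": 0}, {"jaw": 0, "tx": 0, "ty": 0, "tz": 0, "ax": 0, "ay": 0, "az": 0}, {"jaw": 0, "tx": 0, "ty": 0, "tz": 0, "ax": 0, "ay": 0, "az": 0}, {"jaw": 0, "tx": 0, "ty": 0, "tz": -0.02, "ax": 0, "ay": 0, "az": 0}, {"jaw": 0, "tx": 0, "ty": 0, "tz": -0.05, "ax": 0, "ay": 0, "az": 0}, {"jaw": 0, "tx": 0, "ty": 0, "tz": -0.09, "ax": 0, "ay": 0, "az": 0}, {"jaw": 0, "tx": 0, "ty": 0, "tz": -0.13, "ax": 0, "ay": 0, "az": 0}])

```text
time: 3.05
tool_pos: [0.4982, 0.4117, 0.168]
ee_rot: [-3.138, -0.002, 2.766]
wrist_force: [0.5, 0.8, -1.8]
width: 0.0578
```

```bash
python3 g.py .5887 -.0168 .15 68.75
```

```text
t [-0.2414 -0.3654  0.0191] a [-0.004 -0.002 -0.005] j6 -0.59 F [ 0.5  0.8 -1.8] w 0.0578 time 3.05
```

>>> step_arm(steps=[{"jaw": 0, "tx": -0.01, "ty": -0.015, "tz": 0, "ax": 0, "ay": 0, "az": 0}, {"jaw": 0, "tx": -0.03, "ty": -0.045, "tz": 0, "ax": 0, "ay": 0, "az": 0}, {"jaw": 0, "tx": -0.055, "ty": -0.083, "tz": 0, "ax": 0, "ay": 0, "az": 0}, {"jaw": 0, "tx": -0.08, "ty": -0.121, "tz": 0, "ax": 0, "ay": 0, "az": 0}, {"jaw": 0, "tx": -0.106, "ty": -0.16, "tz": 0, "ax": 0, "ay": 0, "az": 0}, {"jaw": 0, "tx": -0.132, "ty": -0.2, "tz": 0, "ax": 0, "ay": 0, "az": 0}, {"jaw": 0, "tx": -0.158, "ty": -0.239, "tz": 0, "ax": 0, "ay": 0, "az": 0}, {"jaw": 0, "tx": -0.184, "ty": -0.278, "tz": 0, "ax": 0, "ay": 0, "az": 0}])

```text
time: 3.85
tool_pos: [0.5662, 0.083, 0.1665]
ee_rot: [-3.136, -0.005, 2.765]
wrist_force: [0.3, 0.6, -1.6]
width: 0.0576
```

```bash
python3 g.py .5887 -.0168 .12 68.75
```

```text
t [-0.0578 -0.0843  0.0467] a [-0.006 -0.005 -0.005] j6 -1.15 F [ 0.3  0.6 -1.6] w 0.0576 time 3.85
```

>>> step_arm(steps=[{"jaw": 0, "tx": -0.02, "ty": -0.03, "tz": 0, "ax": 0, "ay": 0, "az": 0}, {"jaw": 0, "tx": -0.038, "ty": -0.055, "tz": 0, "ax": 0, "ay": 0, "az": 0}, {"jaw": 0, "tx": -0.05, "ty": -0.074, "tz": 0, "ax": 0, "ay": 0, "az": 0}, {"jaw": 0, "tx": -0.058, "ty": -0.084, "tz": 0.01, "ax": -0.006, "ay": -0.005, "az": 0}, {"jaw": 0, "tx": -0.058, "ty": -0.084, "tz": 0.03, "ax": -0.006, "ay": -0.005, "az": 0}, {"jaw": 0, "tx": -0.058, "ty": -0.084, "tz": 0.055, "ax": -0.006, "ay": -0.005, "az": 0}, {"jaw": 0, "tx": -0.058, "ty": -0.084, "tz": 0.075, "ax": -0.006, "ay": -0.005, "az": 0}, {"jaw": 0, "tx": -0.058, "ty": -0.084, "tz": 0.08, "ax": -0.006, "ay": -0.005, "az": 0}])

```text
time: 4.65
tool_pos: [0.5853, -0.0161, 0.0813]
ee_rot: [-3.14, -0.009, 2.766]
wrist_force: [-0.5, -0.2, -2.2]
width: 0.0576
```

```bash
python3 g.py .5887 -.0168 .0515 68.75;python3 - <<'E'
from h import *
p,d=snapshot("scene");cv2.imwrite("pics/s1.png",cv2.resize(p[140:290,240:440,::-1],None,fx=3,fy=3))
E
```

```text
t [-0.0036  0.0006  0.0297] a [-0.002 -0.009 -0.005] j6 -1.32 F [-0.5 -0.2 -2.2] w 0.0576 time 4.65
```

View pics/s1.png

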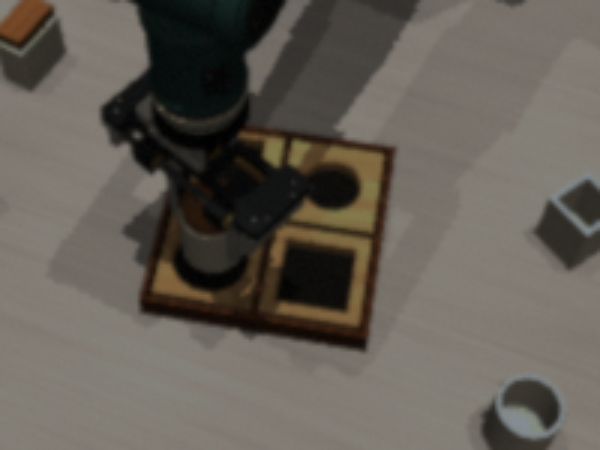

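The round jar hangs upright, centred over the large round well (crop about (210,265)). Next I lower it.

>>> step_arm(steps=[{"jaw": 0, "tx": -0.004, "ty": 0.001, "tz": 0.005, "ax": -0.002, "ay": -0.009, "az": 0}, {"jaw": 0, "tx": -0.004, "ty": 0.001, "tz": 0.011, "ax": -0.002, "ay": -0.009, "az": 0}, {"jaw": 0, "tx": -0.004, "ty": 0.001, "tz": 0.017, "ax": -0.002, "ay": -0.009, "az": 0}, {"jaw": 0, "tx": -0.004, "ty": 0.001, "tz": 0.022, "ax": -0.002, "ay": -0.009, "az": 0}, {"jaw": 0, "tx": -0.004, "ty": 0.001, "tz": 0.026, "ax": -0.002, "ay": -0.009, "az": 0}, {"jaw": 0, "tx": -0.004, "ty": 0.001, "tz": 0.029, "ax": -0.002, "ay": -0.009, "az": 0}, {"jaw": 0, "tx": -0.004, "ty": 0.001, "tz": 0.03, "ax": -0.002, "ay": -0.009, "az": 0}, {"jaw": 0, "tx": -0.004, "ty": 0.001, "tz": 0.03, "ax": -0.002, "ay": -0.009, "az": 0}])

```text
time: 5.5
tool_pos: [0.5899, -0.0167, 0.0521]
ee_rot: [3.141, 0.002, 2.766]
wrist_force: [0.4, 1.0, -1.1]
width: 0.0575
```

```bash
python3 g.py .5887 -.0168 .0507 68.75
```

```text
t [ 0.001  -0.0005  0.0014] a [ 0.001  0.002 -0.005] j6 -1.32 F [ 0.4  1.  -1.1] w 0.0575 time 5.5
```

>>> step_arm(steps=[{"jaw": 0, "tx": 0, "ty": 0, "tz": 0.001, "ax": 0, "ay": 0, "az": 0}, {"jaw": 0, "tx": 0, "ty": 0, "tz": 0.002, "ax": 0, "ay": 0, "az": 0}, {"jaw": 0, "tx": 0, "ty": 0, "tz": 0.002, "ax": 0, "ay": 0, "az": 0}])

```text
time: 5.8
tool_pos: [0.5903, -0.0167, 0.0511]
ee_rot: [3.141, 0.003, 2.766]
wrist_force: [-1.1, -0.4, 3.1]
width: 0.0576
```

```bash
python3 g.py .5887 -.0168 .0507 68.75
```

```text
t [ 0.0014 -0.0006  0.0004] a [ 0.001  0.003 -0.005] j6 -1.32 F [-1.1 -0.4  3.1] w 0.0576 time 5.8
```

Contact is felt (wrist Fz now +3.1 N). Opening and backing up.

>>> step_arm(steps=[{"jaw": 0.85, "tx": 0, "ty": 0, "tz": 0, "ax": 0, "ay": 0, "az": 0}, {"jaw": 0.85, "tx": 0, "ty": 0, "tz": 0, "ax": 0, "ay": 0, "az": 0}, {"jaw": 0.85, "tx": 0, "ty": 0, "tz": 0, "ax": 0, "ay": 0, "az": 0}, {"jaw": 0.85, "tx": 0, "ty": 0, "tz": 0, "ax": 0, "ay": 0, "az": 0}, {"jaw": 0.85, "tx": 0, "ty": 0, "tz": -0.02, "ax": 0, "ay": 0, "az": 0}, {"jaw": 0.85, "tx": 0, "ty": 0, "tz": -0.06, "ax": 0, "ay": 0, "az": 0}, {"jaw": 0.85, "tx": 0, "ty": 0, "tz": -0.1, "ax": 0, "ay": 0, "az": 0}, {"jaw": 0.85, "tx": 0, "ty": 0, "tz": -0.1, "ax": 0, "ay": 0, "az": 0}])

```text
time: 6.6
tool_pos: [0.5937, -0.0171, 0.1588]
ee_rot: [3.137, 0.016, 2.766]
wrist_force: [0.6, -0.1, 0.3]
width: 0.0801
```

```bash
python3 g.py .6066 -.2787 .13 64.4
```

```text
t [-0.1075 -0.2387  0.0295] a [0.005 0.016 0.071] j6 -1.32 F [ 0.6 -0.1  0.3] w 0.0801 time 6.6
```

>>> step_arm(steps=[{"jaw": 1, "tx": -0.02, "ty": -0.043, "tz": 0, "ax": 0, "ay": 0, "az": 0}, {"jaw": 1, "tx": -0.107, "ty": -0.239, "tz": 0.02, "ax": 0, "ay": 0, "az": 0.071}, {"jaw": 1, "tx": -0.107, "ty": -0.239, "tz": 0.029, "ax": 0.005, "ay": 0.016, "az": 0.071}, {"jaw": 1, "tx": -0.107, "ty": -0.239, "tz": 0.029, "ax": 0.005, "ay": 0.016, "az": 0.071}, {"jaw": 1, "tx": -0.107, "ty": -0.239, "tz": 0.029, "ax": 0.005, "ay": 0.016, "az": 0.071}, {"jaw": 1, "tx": -0.107, "ty": -0.239, "tz": 0.029, "ax": 0.005, "ay": 0.016, "az": 0.071}, {"jaw": 1, "tx": -0.107, "ty": -0.239, "tz": 0.029, "ax": 0.005, "ay": 0.016, "az": 0.071}, {"jaw": 1, "tx": -0.107, "ty": -0.239, "tz": 0.029, "ax": 0.005, "ay": 0.016, "az": 0.071}])

```text
time: 7.4
tool_pos: [0.606, -0.2776, 0.13]
ee_rot: [3.14, -0.001, 2.695]
wrist_force: [-0.5, 0.6, -0.4]
width: 0.0941
```

```bash
python3 g.py .6066 -.2787 .038 64.4; python3 - <<'E'
from h import *
p,d=snapshot("top");cv2.imwrite("pics/t2.png",cv2.resize(p[100:300,230:530,::-1],None,fx=2.5,fy=2.5))
E
```

```text
t [-0.0011 -0.0009  0.092 ] a [ 0.001 -0.001  0.   ] j6 -1.64 F [-0.5  0.6 -0.4] w 0.0941 time 7.4
```

View pics/t2.png

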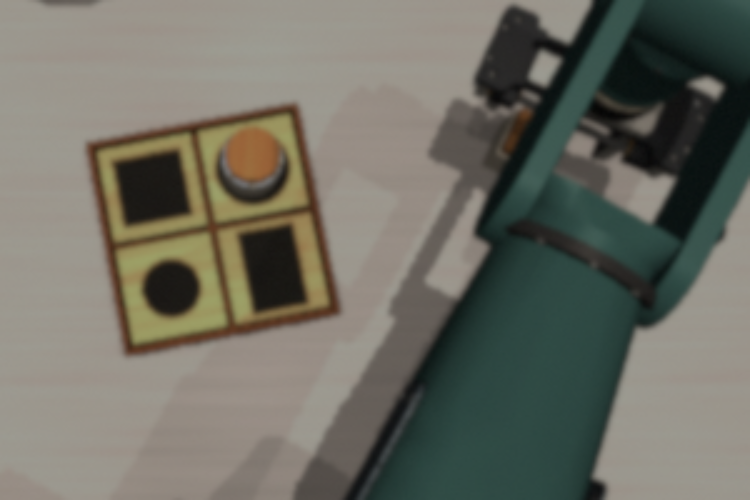

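The round jar sits upright in the large well (crop (253,160)). The open jaws straddle the square jar, whose lid shows near (515,130), squared to its sides.

>>> step_arm(steps=[{"jaw": 1, "tx": -0.001, "ty": -0.001, "tz": 0.04, "ax": 0, "ay": 0, "az": 0}, {"jaw": 1, "tx": -0.001, "ty": -0.001, "tz": 0.075, "ax": 0, "ay": 0, "az": 0}, {"jaw": 0.7, "tx": -0.001, "ty": -0.001, "tz": 0.092, "ax": 0, "ay": 0, "az": 0}, {"jaw": 0, "tx": -0.001, "ty": -0.001, "tz": 0.092, "ax": 0, "ay": 0, "az": 0}, {"jaw": 0, "tx": -0.001, "ty": -0.001, "tz": 0.092, "ax": 0, "ay": 0, "az": 0}, {"jaw": 0, "tx": -0.001, "ty": -0.001, "tz": 0.092, "ax": 0, "ay": 0, "az": 0}, {"jaw": 0, "tx": -0.001, "ty": -0.001, "tz": 0.092, "ax": 0, "ay": 0, "az": 0}, {"jaw": 0, "tx": -0.001, "ty": -0.001, "tz": 0.092, "ax": 0, "ay": 0, "az": 0}])

```text
time: 8.25
tool_pos: [0.6076, -0.2793, 0.0407]
ee_rot: [-3.141, 0.003, 2.697]
wrist_force: [-0.8, 0.0, 5.7]
width: 0.05
```

>>> step_arm(steps=[{"jaw": 0, "tx": 0, "ty": 0, "tz": 0, "ax": 0, "ay": 0, "az": 0}, {"jaw": 0, "tx": 0, "ty": 0, "tz": 0, "ax": 0, "ay": 0, "az": 0}, {"jaw": 0, "tx": 0, "ty": 0, "tz": 0, "ax": 0, "ay": 0, "az": 0}])

```text
time: 8.55
tool_pos: [0.6076, -0.2793, 0.0407]
ee_rot: [-3.141, 0.003, 2.696]
wrist_force: [-0.8, -0.9, -0.3]
width: 0.0495
```

```bash
python3 g.py .5693 .0814 .19 101
```

```text
t [ 0.1894  0.309  -0.1501] a [-0.002  0.003 -0.637] j6 -1.64 F [-0.8 -0.9 -0.3] w 0.0495 time 8.55
```

>>> step_arm(steps=[{"jaw": 0, "tx": 0, "ty": 0, "tz": -0.02, "ax": 0, "ay": 0, "az": 0}, {"jaw": 0, "tx": 0, "ty": 0, "tz": -0.055, "ax": 0, "ay": 0, "az": 0}, {"jaw": 0, "tx": 0, "ty": 0, "tz": -0.09, "ax": 0, "ay": 0, "az": -0.05}, {"jaw": 0, "tx": 0.01, "ty": 0.017, "tz": -0.12, "ax": 0, "ay": 0, "az": -0.12}, {"jaw": 0, "tx": 0.028, "ty": 0.046, "tz": -0.14, "ax": 0, "ay": 0, "az": -0.2}, {"jaw": 0, "tx": 0.048, "ty": 0.078, "tz": -0.145, "ax": 0, "ay": 0, "az": -0.3}, {"jaw": 0, "tx": 0.07, "ty": 0.115, "tz": -0.145, "ax": 0, "ay": 0, "az": -0.4}, {"jaw": 0, "tx": 0.092, "ty": 0.15, "tz": -0.145, "ax": 0, "ay": 0, "az": -0.5}])

```text
time: 9.35
tool_pos: [0.5882, -0.1024, 0.1849]
ee_rot: [-3.14, 0.002, -3.083]
wrist_force: [0.2, 0.7, -3.2]
width: 0.0501
```

```bash
python3 g.py .5693 .0814 .18 101
```

```text
t [0.0081 0.1846 0.0046] a [-0.001  0.002 -0.134] j6 -1.9 F [ 0.2  0.7 -3.2] w 0.0501 time 9.35
```

>>> step_arm(steps=[{"jaw": 0, "tx": 0.002, "ty": 0.04, "tz": 0, "ax": 0, "ay": 0, "az": -0.08}, {"jaw": 0, "tx": 0.004, "ty": 0.08, "tz": 0, "ax": 0, "ay": 0, "az": -0.134}, {"jaw": 0, "tx": 0.006, "ty": 0.12, "tz": 0, "ax": 0, "ay": 0, "az": -0.134}, {"jaw": 0, "tx": 0.008, "ty": 0.155, "tz": 0, "ax": 0, "ay": 0, "az": -0.134}, {"jaw": 0, "tx": 0.008, "ty": 0.177, "tz": 0, "ax": 0, "ay": 0, "az": -0.134}, {"jaw": 0, "tx": 0.008, "ty": 0.185, "tz": 0.015, "ax": 0, "ay": 0, "az": -0.134}, {"jaw": 0, "tx": 0.008, "ty": 0.185, "tz": 0.04, "ax": 0, "ay": 0, "az": -0.134}, {"jaw": 0, "tx": 0.008, "ty": 0.185, "tz": 0.065, "ax": 0, "ay": 0, "az": -0.134}])

```text
time: 10.15
tool_pos: [0.5692, 0.0813, 0.1175]
ee_rot: [-3.14, 0.001, -2.949]
wrist_force: [1.0, 0.0, -3.1]
width: 0.0498
```

```bash
python3 g.py .5693 .0814 .0527 101
```

```text
t [-0.0001  0.0002  0.0648] a [-0.002  0.001  0.001] j6 -1.72 F [ 1.   0.  -3.1] w 0.0498 time 10.15
```

>>> step_arm(steps=[{"jaw": 0, "tx": 0, "ty": 0, "tz": 0.015, "ax": 0, "ay": 0, "az": 0}, {"jaw": 0, "tx": 0, "ty": 0, "tz": 0.032, "ax": 0, "ay": 0, "az": 0}, {"jaw": 0, "tx": 0, "ty": 0, "tz": 0.046, "ax": 0, "ay": 0, "az": 0}, {"jaw": 0, "tx": 0, "ty": 0, "tz": 0.055, "ax": 0, "ay": 0, "az": 0}, {"jaw": 0, "tx": 0, "ty": 0, "tz": 0.061, "ax": 0, "ay": 0, "az": 0}, {"jaw": 0, "tx": 0, "ty": 0, "tz": 0.064, "ax": 0, "ay": 0, "az": 0}, {"jaw": 0, "tx": 0, "ty": 0, "tz": 0.066, "ax": 0, "ay": 0, "az": 0}, {"jaw": 0, "tx": 0, "ty": 0, "tz": 0.066, "ax": 0, "ay": 0, "az": 0}])

```text
time: 10.95
tool_pos: [0.5699, 0.0812, 0.0527]
ee_rot: [-3.139, 0.003, -2.949]
wrist_force: [-1.2, 0.4, -0.7]
width: 0.0502
```

```bash
python3 g.py .5693 .0814 .0527 101
```

```text
t [ 0.0005  0.0003 -0.    ] a [-0.002  0.003  0.001] j6 -1.72 F [-1.2  0.4 -0.7] w 0.0502 time 10.95
```

>>> step_arm(steps=[{"jaw": 0, "tx": 0, "ty": 0, "tz": 0.002, "ax": 0, "ay": 0, "az": 0}, {"jaw": 0, "tx": 0, "ty": 0, "tz": 0.002, "ax": 0, "ay": 0, "az": 0}, {"jaw": 0.8, "tx": 0, "ty": 0, "tz": 0.002, "ax": 0, "ay": 0, "az": 0}, {"jaw": 0.8, "tx": 0, "ty": 0, "tz": 0.002, "ax": 0, "ay": 0, "az": 0}, {"jaw": 0.8, "tx": 0, "ty": 0, "tz": 0.002, "ax": 0, "ay": 0, "az": 0}, {"jaw": 0.8, "tx": 0, "ty": 0, "tz": 0.002, "ax": 0, "ay": 0, "az": 0}, {"jaw": 0.8, "tx": 0, "ty": 0, "tz": -0.02, "ax": 0, "ay": 0, "az": 0}, {"jaw": 0.8, "tx": 0, "ty": 0, "tz": -0.06, "ax": 0, "ay": 0, "az": 0}])

```text
time: 11.75
tool_pos: [0.5671, 0.0812, 0.1092]
ee_rot: [-3.141, -0.006, -2.949]
wrist_force: [0.0, -0.4, -0.4]
width: 0.075
```

```bash
python3 g.py .4277 -.2894 .16 80.4
```

```text
t [ 0.208  -0.3371 -0.0492] a [-0.002 -0.006  0.36 ] j6 -1.72 F [ 0.  -0.4 -0.4] w 0.075 time 11.75
```

>>> step_arm(steps=[{"jaw": 1, "tx": 0, "ty": 0, "tz": -0.03, "ax": 0, "ay": 0, "az": 0}, {"jaw": 1, "tx": 0.02, "ty": -0.03, "tz": -0.05, "ax": 0, "ay": 0, "az": 0}, {"jaw": 1, "tx": 0.208, "ty": -0.337, "tz": -0.049, "ax": 0, "ay": -0.006, "az": 0.36}, {"jaw": 1, "tx": 0.208, "ty": -0.337, "tz": -0.049, "ax": 0, "ay": -0.006, "az": 0.36}, {"jaw": 1, "tx": 0.208, "ty": -0.337, "tz": -0.049, "ax": 0, "ay": -0.006, "az": 0.36}, {"jaw": 1, "tx": 0.208, "ty": -0.337, "tz": -0.049, "ax": 0, "ay": -0.006, "az": 0.36}, {"jaw": 1, "tx": 0.208, "ty": -0.337, "tz": -0.049, "ax": 0, "ay": -0.006, "az": 0.36}, {"jaw": 1, "tx": 0.208, "ty": -0.337, "tz": -0.049, "ax": 0, "ay": -0.006, "az": 0.36}])

```text
time: 12.55
tool_pos: [0.4478, -0.2348, 0.1599]
ee_rot: [-3.139, 0.002, 2.974]
wrist_force: [0.8, 0.3, 0.2]
width: 0.0942
```

```bash
python3 g.py .4277 -.2894 .12 80.4
```

```text
t [ 0.0108 -0.0571  0.0401] a [-0.002  0.002  0.   ] j6 -2.0 F [0.8 0.3 0.2] w 0.0942 time 12.55
```

>>> step_arm(steps=[{"jaw": 1, "tx": 0.011, "ty": -0.057, "tz": 0.01, "ax": 0, "ay": 0, "az": 0}, {"jaw": 1, "tx": 0.011, "ty": -0.057, "tz": 0.02, "ax": 0, "ay": 0, "az": 0}, {"jaw": 1, "tx": 0.011, "ty": -0.057, "tz": 0.04, "ax": 0, "ay": 0, "az": 0}, {"jaw": 1, "tx": 0.011, "ty": -0.057, "tz": 0.07, "ax": 0, "ay": 0, "az": 0}, {"jaw": 1, "tx": 0.011, "ty": -0.057, "tz": 0.1, "ax": 0, "ay": 0, "az": 0}, {"jaw": 0.8, "tx": 0.011, "ty": -0.057, "tz": 0.121, "ax": 0, "ay": 0, "az": 0}, {"jaw": 0.6, "tx": 0.011, "ty": -0.057, "tz": 0.121, "ax": 0, "ay": 0, "az": 0}, {"jaw": 0.6, "tx": 0.011, "ty": -0.057, "tz": 0.121, "ax": 0, "ay": 0, "az": 0}])

```text
time: 13.35
tool_pos: [0.4278, -0.289, 0.039]
ee_rot: [-3.14, 0.001, 2.975]
wrist_force: [1.6, 1.0, 0.6]
width: 0.0733
```

```bash
python3 g.py .4277 -.2894 .039 80.4
```

```text
t [ 0.0001 -0.0004  0.    ] a [-0.002  0.001  0.001] j6 -2.11 F [1.6 1.  0.6] w 0.0733 time 13.35
```

>>> step_arm(steps=[{"jaw": 0, "tx": 0, "ty": 0, "tz": 0, "ax": 0, "ay": 0, "az": 0}, {"jaw": 0, "tx": 0, "ty": 0, "tz": 0, "ax": 0, "ay": 0, "az": 0}, {"jaw": 0, "tx": 0, "ty": 0, "tz": 0, "ax": 0, "ay": 0, "az": 0}, {"jaw": 0, "tx": 0, "ty": 0, "tz": 0, "ax": 0, "ay": 0, "az": 0}, {"jaw": 0, "tx": 0, "ty": 0, "tz": 0, "ax": 0, "ay": 0, "az": 0}, {"jaw": 0, "tx": 0, "ty": 0, "tz": 0, "ax": 0, "ay": 0, "az": 0}, {"jaw": 0, "tx": 0, "ty": 0, "tz": 0, "ax": 0, "ay": 0, "az": 0}, {"jaw": 0, "tx": 0, "ty": 0, "tz": 0, "ax": 0, "ay": 0, "az": 0}])

```text
time: 14.15
tool_pos: [0.4281, -0.2895, 0.0397]
ee_rot: [-3.139, 0.002, 2.975]
wrist_force: [-0.4, -0.9, 4.3]
width: 0.038
```

```bash
python3 g.py .4904 -.0359 .17 101
```

```text
t [-0.0196  0.2601 -0.131 ] a [-0.003  0.002 -0.359] j6 -2.11 F [-0.4 -0.9  4.3] w 0.038 time 14.15
```

>>> step_arm(steps=[{"jaw": 0, "tx": 0, "ty": 0, "tz": -0.02, "ax": 0, "ay": 0, "az": 0}, {"jaw": 0, "tx": 0, "ty": 0, "tz": -0.055, "ax": 0, "ay": 0, "az": 0}, {"jaw": 0, "tx": -0.001, "ty": 0.015, "tz": -0.09, "ax": 0, "ay": 0, "az": -0.05}, {"jaw": 0, "tx": -0.003, "ty": 0.045, "tz": -0.115, "ax": 0, "ay": 0, "az": -0.12}, {"jaw": 0, "tx": -0.006, "ty": 0.082, "tz": -0.13, "ax": 0, "ay": 0, "az": -0.2}, {"jaw": 0, "tx": -0.009, "ty": 0.12, "tz": -0.131, "ax": 0, "ay": 0, "az": -0.28}, {"jaw": 0, "tx": -0.012, "ty": 0.16, "tz": -0.131, "ax": 0, "ay": 0, "az": -0.33}, {"jaw": 0, "tx": -0.015, "ty": 0.2, "tz": -0.131, "ax": 0, "ay": 0, "az": -0.36}])

```text
time: 14.95
tool_pos: [0.4754, -0.0925, 0.1691]
ee_rot: [-3.14, -0.0, -2.947]
wrist_force: [0.6, 0.1, -2.7]
width: 0.0382
```

```bash
python3 g.py .4904 -.0359 .0517 101
```

```text
t [-0.0257  0.0529  0.1173] a [-0.002 -0.     0.002] j6 -2.07 F [ 0.6  0.1 -2.7] w 0.0382 time 14.95
```

>>> step_arm(steps=[{"jaw": 0, "tx": -0.012, "ty": 0.025, "tz": 0, "ax": 0, "ay": 0, "az": 0}, {"jaw": 0, "tx": -0.021, "ty": 0.043, "tz": 0, "ax": 0, "ay": 0, "az": 0}, {"jaw": 0, "tx": -0.026, "ty": 0.053, "tz": 0.005, "ax": 0, "ay": 0, "az": 0}, {"jaw": 0, "tx": -0.026, "ty": 0.053, "tz": 0.025, "ax": 0, "ay": 0, "az": 0}, {"jaw": 0, "tx": -0.026, "ty": 0.053, "tz": 0.045, "ax": 0, "ay": 0, "az": 0}, {"jaw": 0, "tx": -0.026, "ty": 0.053, "tz": 0.06, "ax": 0, "ay": 0, "az": 0}, {"jaw": 0, "tx": -0.026, "ty": 0.053, "tz": 0.075, "ax": 0, "ay": 0, "az": 0}, {"jaw": 0, "tx": -0.026, "ty": 0.053, "tz": 0.083, "ax": 0, "ay": 0, "az": 0}])

```text
time: 15.75
tool_pos: [0.4889, -0.0358, 0.0832]
ee_rot: [-3.141, -0.005, -2.948]
wrist_force: [-0.4, -0.3, -1.4]
width: 0.0379
```

```bash
python3 g.py .4904 -.0359 .0517 101;python3 - <<'E'
from h import *
p,d=snapshot("scene");cv2.imwrite("pics/s2.png",cv2.resize(p[140:290,240:440,::-1],None,fx=3,fy=3))
E
```

```text
t [-0.0016 -0.0004  0.0315] a [-0.    -0.005  0.002] j6 -1.95 F [-0.4 -0.3 -1.4] w 0.0379 time 15.75
```

View pics/s2.png

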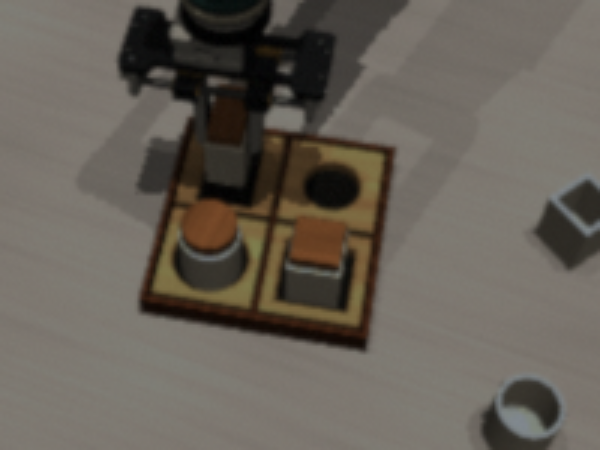

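The round jar (210,245) and square jar (315,262) stand in their wells. The oblong jar hangs aligned over the oblong well (225,150). Next I lower it.

>>> step_arm(steps=[{"jaw": 0, "tx": -0.002, "ty": 0, "tz": 0.006, "ax": 0, "ay": -0.005, "az": 0}, {"jaw": 0, "tx": -0.002, "ty": 0, "tz": 0.014, "ax": 0, "ay": -0.005, "az": 0}, {"jaw": 0, "tx": -0.002, "ty": 0, "tz": 0.021, "ax": 0, "ay": -0.005, "az": 0}, {"jaw": 0, "tx": -0.002, "ty": 0, "tz": 0.026, "ax": 0, "ay": -0.005, "az": 0}, {"jaw": 0, "tx": -0.002, "ty": 0, "tz": 0.029, "ax": 0, "ay": -0.005, "az": 0}, {"jaw": 0, "tx": -0.002, "ty": 0, "tz": 0.031, "ax": 0, "ay": -0.005, "az": 0}, {"jaw": 0, "tx": -0.002, "ty": 0, "tz": 0.033, "ax": 0, "ay": -0.005, "az": 0}, {"jaw": 0, "tx": -0.002, "ty": 0, "tz": 0.033, "ax": 0, "ay": -0.005, "az": 0}])

```text
time: 16.6
tool_pos: [0.4904, -0.0353, 0.0517]
ee_rot: [-3.142, -0.001, -2.948]
wrist_force: [-5.2, 0.1, 7.4]
width: 0.0379
```

```bash
python3 g.py .4904 -.0359 .0517 101
```

```text
t [ 0.0001 -0.0006 -0.    ] a [-0.    -0.001  0.002] j6 -1.95 F [-5.2  0.1  7.4] w 0.0379 time 16.6
```

>>> step_arm(steps=[{"jaw": 0.75, "tx": 0, "ty": 0, "tz": 0, "ax": 0, "ay": 0, "az": 0}, {"jaw": 0.75, "tx": 0, "ty": 0, "tz": 0, "ax": 0, "ay": 0, "az": 0}, {"jaw": 0.75, "tx": 0, "ty": 0, "tz": 0, "ax": 0, "ay": 0, "az": 0}, {"jaw": 0.75, "tx": 0, "ty": 0, "tz": 0, "ax": 0, "ay": 0, "az": 0}, {"jaw": 0.75, "tx": 0, "ty": 0, "tz": -0.02, "ax": 0, "ay": 0, "az": 0}, {"jaw": 0.75, "tx": 0, "ty": 0, "tz": -0.06, "ax": 0, "ay": 0, "az": 0}, {"jaw": 0.75, "tx": 0, "ty": 0, "tz": -0.1, "ax": 0, "ay": 0, "az": 0}, {"jaw": 0.75, "tx": 0, "ty": 0, "tz": -0.13, "ax": 0, "ay": 0, "az": 0}])

```text
time: 17.4
tool_pos: [0.4911, -0.0354, 0.1842]
ee_rot: [-3.141, 0.002, -2.948]
wrist_force: [1.5, 0.3, -0.2]
width: 0.0705
```

```bash
python3 g.py .519 -.427 .18 68.75
```

```text
t [ 0.0481 -0.3897  0.0045] a [-0.     0.002  0.565] j6 -1.95 F [ 1.5  0.3 -0.2] w 0.0705 time 17.4
```

```bash
python3 - <<'E'
from h import *
p,d=snapshot("top");P=cloud("top",d,np.ones(d.shape,bool))
P=P[(abs(P[:,0]-.518)<.06)&(abs(P[:,1]+.427)<.06)]
for a,b in((.1,.107),(.107,.13),(.09,.13)):
    T=P[(P[:,2]>a)&(P[:,2]<b)];print(a,b,len(T),T.mean(0).round(4),cv2.minEnclosingCircle((T[:,:2]*1000).astype(np.float32)))
E
```

```text
0.1 0.107 97 [ 0.5182 -0.4261  0.1042] ((519.0045776367188, -428.1733093261719), 17.020872116088867)
0.107 0.13 72 [ 0.5183 -0.4263  0.111 ] ((518.4660034179688, -427.77392578125), 12.954298973083496)
0.09 0.13 201 [ 0.5176 -0.4247  0.1051] ((519.0100708007812, -427.998046875), 17.15856170654297)
```

>>> step_arm(steps=[{"jaw": 0.9, "tx": 0.048, "ty": -0.39, "tz": 0.004, "ax": 0, "ay": 0, "az": 0.565}, {"jaw": 0.9, "tx": 0.048, "ty": -0.39, "tz": 0.004, "ax": 0, "ay": 0, "az": 0.565}, {"jaw": 0.9, "tx": 0.048, "ty": -0.39, "tz": 0.004, "ax": 0, "ay": 0, "az": 0.565}, {"jaw": 0.9, "tx": 0.048, "ty": -0.39, "tz": 0.004, "ax": 0, "ay": 0, "az": 0.565}, {"jaw": 0.9, "tx": 0.048, "ty": -0.39, "tz": 0.004, "ax": 0, "ay": 0, "az": 0.565}, {"jaw": 0.9, "tx": 0.048, "ty": -0.39, "tz": 0.004, "ax": 0, "ay": 0, "az": 0.565}, {"jaw": 0.9, "tx": 0.048, "ty": -0.39, "tz": 0.004, "ax": 0, "ay": 0, "az": 0.565}, {"jaw": 0.9, "tx": 0.048, "ty": -0.39, "tz": 0.004, "ax": 0, "ay": 0, "az": 0.565}])

```text
time: 18.25
tool_pos: [0.5213, -0.4303, 0.1857]
ee_rot: [3.14, 0.01, 2.77]
wrist_force: [1.1, 0.9, -0.2]
width: 0.0843
```

```bash
python3 g.py .518 -.427 .077 70
```

```text
t [0.0054 0.0017 0.1086] a [ 0.002  0.01  -0.023] j6 -1.98 F [ 1.1  0.9 -0.2] w 0.0843 time 18.25
```

>>> step_arm(steps=[{"jaw": 0.9, "tx": 0.004, "ty": 0.001, "tz": 0.015, "ax": 0.002, "ay": 0.01, "az": 0}, {"jaw": 0.9, "tx": 0.004, "ty": 0.001, "tz": 0.035, "ax": 0.002, "ay": 0.01, "az": 0}, {"jaw": 0.8, "tx": 0.004, "ty": 0.001, "tz": 0.06, "ax": 0.002, "ay": 0.01, "az": 0}, {"jaw": 0.75, "tx": 0.004, "ty": 0.001, "tz": 0.085, "ax": 0.002, "ay": 0.01, "az": 0}, {"jaw": 0.7, "tx": 0.004, "ty": 0.001, "tz": 0.1, "ax": 0.002, "ay": 0.01, "az": 0}, {"jaw": 0.65, "tx": 0.004, "ty": 0.001, "tz": 0.108, "ax": 0.002, "ay": 0.01, "az": 0}, {"jaw": 0.6, "tx": 0.004, "ty": 0.001, "tz": 0.108, "ax": 0.002, "ay": 0.01, "az": 0}, {"jaw": 0.6, "tx": 0.004, "ty": 0.001, "tz": 0.108, "ax": 0.002, "ay": 0.01, "az": 0}])

```text
time: 19.05
tool_pos: [0.5196, -0.4283, 0.0788]
ee_rot: [-3.141, 0.002, 2.77]
wrist_force: [0.7, -0.3, -0.3]
width: 0.0565
```

```bash
python3 g.py .519 -.428 .077 70; python3 - <<'E'
from h import *
p,d=snapshot("scene");cv2.imwrite("pics/s3.png",cv2.resize(p[90:240,120:320,::-1],None,fx=3,fy=3))
E
```

```text
t [0.0007 0.0001 0.0018] a [-0.001  0.002 -0.023] j6 -1.97 F [ 0.7 -0.3 -0.3] w 0.0565 time 19.05
```

View pics/s3.png

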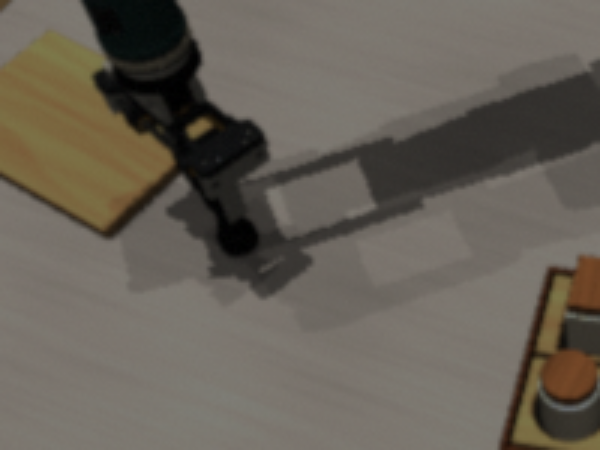

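The mill's foot is visible at crop (237,238), standing, with the fingers around its head. Closing the grip.

>>> step_arm(steps=[{"jaw": 0, "tx": 0.001, "ty": 0, "tz": 0.002, "ax": 0, "ay": 0, "az": 0}, {"jaw": 0, "tx": 0.001, "ty": 0, "tz": 0.002, "ax": 0, "ay": 0, "az": 0}, {"jaw": 0, "tx": 0.001, "ty": 0, "tz": 0.002, "ax": 0, "ay": 0, "az": 0}, {"jaw": 0, "tx": 0.001, "ty": 0, "tz": 0.002, "ax": 0, "ay": 0, "az": 0}, {"jaw": 0, "tx": 0.001, "ty": 0, "tz": 0.002, "ax": 0, "ay": 0, "az": 0}, {"jaw": 0, "tx": 0.001, "ty": 0, "tz": 0.002, "ax": 0, "ay": 0, "az": 0}, {"jaw": 0, "tx": 0.001, "ty": 0, "tz": 0.002, "ax": 0, "ay": 0, "az": 0}, {"jaw": 0, "tx": 0.001, "ty": 0, "tz": 0.002, "ax": 0, "ay": 0, "az": 0}])

```text
time: 19.9
tool_pos: [0.5191, -0.4286, 0.078]
ee_rot: [-3.14, 0.004, 2.77]
wrist_force: [-0.3, 0.6, 2.9]
width: 0.0331
```

```bash
python3 g.py .4714 .0625 .24 69
```

```text
t [ 0.2222  0.4399 -0.1636] a [-0.002  0.004 -0.005] j6 -1.97 F [-0.3  0.6  2.9] w 0.0331 time 19.9
```

>>> step_arm(steps=[{"jaw": 0, "tx": 0, "ty": 0, "tz": -0.015, "ax": 0, "ay": 0, "az": 0}, {"jaw": 0, "tx": 0, "ty": 0, "tz": -0.04, "ax": 0, "ay": 0, "az": 0}, {"jaw": 0, "tx": 0, "ty": 0, "tz": -0.075, "ax": 0, "ay": 0, "az": 0}, {"jaw": 0, "tx": 0.006, "ty": 0.012, "tz": -0.11, "ax": 0, "ay": 0, "az": 0}, {"jaw": 0, "tx": 0.018, "ty": 0.036, "tz": -0.14, "ax": 0, "ay": 0, "az": 0}, {"jaw": 0, "tx": 0.034, "ty": 0.067, "tz": -0.158, "ax": 0, "ay": 0, "az": 0}, {"jaw": 0, "tx": 0.052, "ty": 0.103, "tz": -0.163, "ax": 0, "ay": 0, "az": 0}, {"jaw": 0, "tx": 0.07, "ty": 0.139, "tz": -0.163, "ax": 0, "ay": 0, "az": 0}])

```text
time: 20.7
tool_pos: [0.5039, -0.272, 0.2425]
ee_rot: [-3.14, 0.006, 2.769]
wrist_force: [0.7, 0.9, -2.0]
width: 0.033
```

```bash
python3 g.py .4714 .0625 .24 69
```

```text
t [0.152  0.2998 0.0009] a [-0.002  0.006 -0.006] j6 -1.79 F [ 0.7  0.9 -2. ] w 0.033 time 20.7
```

>>> step_arm(steps=[{"jaw": 0, "tx": 0.018, "ty": 0.036, "tz": 0, "ax": 0, "ay": 0, "az": 0}, {"jaw": 0, "tx": 0.036, "ty": 0.072, "tz": 0, "ax": 0, "ay": 0, "az": 0}, {"jaw": 0, "tx": 0.056, "ty": 0.11, "tz": 0, "ax": 0, "ay": 0, "az": 0}, {"jaw": 0, "tx": 0.076, "ty": 0.15, "tz": 0, "ax": 0, "ay": 0, "az": 0}, {"jaw": 0, "tx": 0.096, "ty": 0.19, "tz": 0, "ax": 0, "ay": 0, "az": 0}, {"jaw": 0, "tx": 0.115, "ty": 0.227, "tz": 0, "ax": 0, "ay": 0, "az": 0}, {"jaw": 0, "tx": 0.132, "ty": 0.26, "tz": 0, "ax": 0, "ay": 0, "az": 0}, {"jaw": 0, "tx": 0.144, "ty": 0.284, "tz": 0, "ax": 0, "ay": 0, "az": 0}])

```text
time: 21.5
tool_pos: [0.4721, 0.0473, 0.2413]
ee_rot: [-3.14, 0.006, 2.771]
wrist_force: [0.5, 0.2, -1.6]
width: 0.0331
```

```bash
python3 g.py .4714 .0625 .09 69
```

```text
t [0.007  0.0142 0.1513] a [-0.001  0.006 -0.004] j6 -1.22 F [ 0.5  0.2 -1.6] w 0.0331 time 21.5
```

>>> step_arm(steps=[{"jaw": 0, "tx": 0.004, "ty": 0.009, "tz": 0, "ax": 0, "ay": 0.006, "az": 0}, {"jaw": 0, "tx": 0.007, "ty": 0.014, "tz": 0.005, "ax": 0, "ay": 0.006, "az": 0}, {"jaw": 0, "tx": 0.007, "ty": 0.014, "tz": 0.025, "ax": 0, "ay": 0.006, "az": 0}, {"jaw": 0, "tx": 0.007, "ty": 0.014, "tz": 0.05, "ax": 0, "ay": 0.006, "az": 0}, {"jaw": 0, "tx": 0.007, "ty": 0.014, "tz": 0.075, "ax": 0, "ay": 0.006, "az": 0}, {"jaw": 0, "tx": 0.007, "ty": 0.014, "tz": 0.095, "ax": 0, "ay": 0.006, "az": 0}, {"jaw": 0, "tx": 0.007, "ty": 0.014, "tz": 0.112, "ax": 0, "ay": 0.006, "az": 0}, {"jaw": 0, "tx": 0.007, "ty": 0.014, "tz": 0.12, "ax": 0, "ay": 0.006, "az": 0}])

```text
time: 22.3
tool_pos: [0.47, 0.0612, 0.1188]
ee_rot: [-3.138, -0.004, 2.769]
wrist_force: [-0.1, -1.1, -1.7]
width: 0.0329
```

```bash
python3 g.py .4714 .0625 .09 69;python3 - <<'E'
from h import *
p,d=snapshot("scene");cv2.imwrite("pics/s4.png",cv2.resize(p[140:290,240:440,::-1],None,fx=3,fy=3))
E
```

```text
t [-0.0009  0.0018  0.0288] a [-0.003 -0.004 -0.006] j6 -1.19 F [-0.1 -1.1 -1.7] w 0.0329 time 22.3
```

View pics/s4.png

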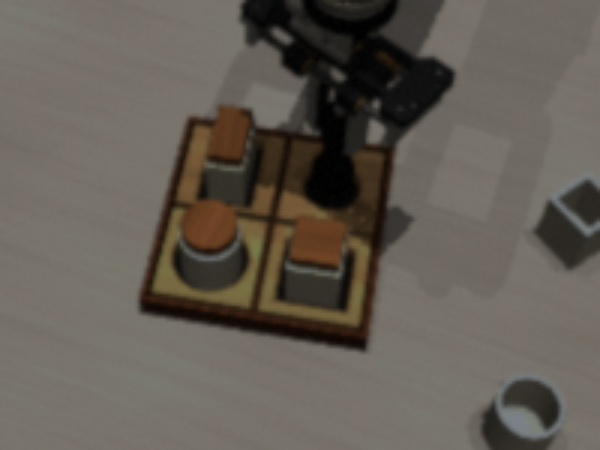

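The mill hangs over the small round well (332,185), and all three jars are seated. Lowering it.

>>> step_arm(steps=[{"jaw": 0, "tx": -0.001, "ty": 0.002, "tz": 0.006, "ax": -0.003, "ay": -0.004, "az": 0}, {"jaw": 0, "tx": -0.001, "ty": 0.002, "tz": 0.013, "ax": -0.003, "ay": -0.004, "az": 0}, {"jaw": 0, "tx": -0.001, "ty": 0.002, "tz": 0.019, "ax": -0.003, "ay": -0.004, "az": 0}, {"jaw": 0, "tx": -0.001, "ty": 0.002, "tz": 0.023, "ax": -0.003, "ay": -0.004, "az": 0}, {"jaw": 0, "tx": -0.001, "ty": 0.002, "tz": 0.026, "ax": -0.003, "ay": -0.004, "az": 0}, {"jaw": 0, "tx": -0.001, "ty": 0.002, "tz": 0.028, "ax": -0.003, "ay": -0.004, "az": 0}, {"jaw": 0, "tx": -0.001, "ty": 0.002, "tz": 0.029, "ax": -0.003, "ay": -0.004, "az": 0}, {"jaw": 0, "tx": -0.001, "ty": 0.002, "tz": 0.029, "ax": -0.003, "ay": -0.004, "az": 0}])

```text
time: 23.15
tool_pos: [0.4715, 0.0628, 0.0899]
ee_rot: [-3.141, -0.0, 2.77]
wrist_force: [-0.8, -0.1, 0.9]
width: 0.0332
```

>>> step_arm(steps=[{"jaw": 0, "tx": 0, "ty": 0, "tz": 0.001, "ax": 0, "ay": 0, "az": 0}, {"jaw": 0, "tx": 0, "ty": 0, "tz": 0.001, "ax": 0, "ay": 0, "az": 0}])

```text
time: 23.35
tool_pos: [0.4718, 0.0627, 0.0899]
ee_rot: [-3.141, 0.001, 2.77]
wrist_force: [-2.0, -0.4, 4.8]
width: 0.033
```

```bash
python3 g.py .4714 .0625 .09 69
```

```text
t [ 0.0003 -0.0003 -0.0001] a [-0.     0.001 -0.006] j6 -1.19 F [-2.  -0.4  4.8] w 0.033 time 23.35
```

Contact is felt (Fz +4.8 N). Releasing and lifting straight up.

>>> step_arm(steps=[{"jaw": 0.6, "tx": 0, "ty": 0, "tz": 0, "ax": 0, "ay": 0, "az": 0}, {"jaw": 0.6, "tx": 0, "ty": 0, "tz": 0, "ax": 0, "ay": 0, "az": 0}, {"jaw": 0.6, "tx": 0, "ty": 0, "tz": 0, "ax": 0, "ay": 0, "az": 0}, {"jaw": 0.6, "tx": 0, "ty": 0, "tz": 0, "ax": 0, "ay": 0, "az": 0}, {"jaw": 0.6, "tx": 0, "ty": 0, "tz": -0.02, "ax": 0, "ay": 0, "az": 0}, {"jaw": 0.6, "tx": 0, "ty": 0, "tz": -0.06, "ax": 0, "ay": 0, "az": 0}, {"jaw": 0.6, "tx": 0, "ty": 0, "tz": -0.1, "ax": 0, "ay": 0, "az": 0}, {"jaw": 0.6, "tx": 0, "ty": 0, "tz": -0.12, "ax": 0, "ay": 0, "az": 0}])

```text
time: 24.15
tool_pos: [0.4731, 0.0629, 0.2138]
ee_rot: [3.14, 0.006, 2.77]
wrist_force: [0.4, -0.5, -0.1]
width: 0.0563
```

```bash
python3 g.py .33 .3 .23 69
```

```text
t [ 0.2194  0.1689 -0.0173] a [ 0.002  0.006 -0.005] j6 -1.19 F [ 0.4 -0.5 -0.1] w 0.0563 time 24.15
```

>>> step_arm(steps=[{"jaw": 0.6, "tx": 0.219, "ty": 0.169, "tz": -0.017, "ax": 0, "ay": 0, "az": 0}, {"jaw": 0.6, "tx": 0.219, "ty": 0.169, "tz": -0.017, "ax": 0, "ay": 0, "az": 0}, {"jaw": 0.6, "tx": 0.219, "ty": 0.169, "tz": -0.017, "ax": 0, "ay": 0, "az": 0}, {"jaw": 0.6, "tx": 0.219, "ty": 0.169, "tz": -0.017, "ax": 0, "ay": 0, "az": 0}, {"jaw": 0.6, "tx": 0.219, "ty": 0.169, "tz": -0.017, "ax": 0, "ay": 0, "az": 0}, {"jaw": 0.6, "tx": 0.219, "ty": 0.169, "tz": -0.017, "ax": 0, "ay": 0, "az": 0}, {"jaw": 0.6, "tx": 0.219, "ty": 0.169, "tz": -0.017, "ax": 0, "ay": 0, "az": 0}, {"jaw": 0.6, "tx": 0.219, "ty": 0.169, "tz": -0.017, "ax": 0, "ay": 0, "az": 0}])

```text
time: 24.95
tool_pos: [0.3303, 0.2999, 0.2295]
ee_rot: [3.14, 0.007, 2.771]
wrist_force: [0.4, 0.2, 0.6]
width: 0.0562
```

```bash
python3 - <<'E'
from h import *
p,d=snapshot("top");cv2.imwrite("pics/t3.png",cv2.resize(p[100:300,160:460,::-1],None,fx=2.5,fy=2.5))
W=dict(mill_mid=(471.4,62.5),round_jar_mid=(588.7,-16.8),square_jar_mid=(569.3,81.4),oblong_jar_mid=(490.4,-35.9),open_round_mid=(639.5,292.8),open_square_mid=(428,294.8))
for q,w in W.items():
    for r in silhouettes("top",q)[:1]:
        P=cloud("top",d,r["pixels"]);zt=np.percentile(P[:,2],95);T=P[P[:,2]>zt-.008]
        rc=cv2.minAreaRect((T[:,:2]*1000).astype(np.float32))
        print(q,round(r["confidence"],2),"ztop",zt.round(4),"err",np.round(np.array(rc[0])-w,1),np.round(rc[1],1),round(rc[2],1),"zspread",np.ptp(T[:,2]).round(4))
print(get_obs()["tool_pos"],get_obs()["wrist_force"])
E
```

```text
mill_mid 0.63 ztop 0.1263 err [0.8 0.9] [25.9 26.7] 63.1 zspread 0.0126
round_jar_mid 0.59 ztop 0.0953 err [1.5 1.4] [48.5 51.5] 89.6 zspread 0.0101
square_jar_mid 0.69 ztop 0.0951 err [ 0.7 -0.9] [45.5 44.7] 11.2 zspread 0.012
oblong_jar_mid 0.83 ztop 0.0953 err [-0.4 -0.1] [58.7 33. ] 11.2 zspread 0.0109
open_round_mid 0.79 ztop 0.0678 err [-1.  -0.1] [53.3 55.9] 8.4 zspread 0.0123
open_square_mid 0.84 ztop 0.0683 err [ 0.3 -0.7] [50.2 49.3] 57.4 zspread 0.01
[0.33092959 0.2991458  0.22962719] [-0.05766259  0.11202495  0.19313713]
```

View pics/t3.png

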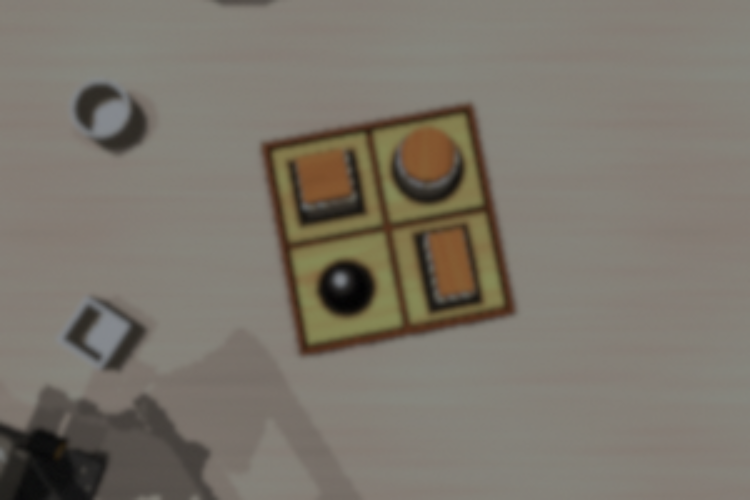

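All four stand upright in their own wells: square (325,180), round (428,158), mill (345,285) and oblong (450,262). Centre errors are about 2 mm or less, and the tops have risen 12–13 mm, matching the well floor. The open jars have not moved. Handing in.

```bash
python3 -c "
from bench import *
print(close_job())"
```

```text
the job is handed in; nothing more can be done
None
```

I placed the round, square and oblong jars and the pepper mill in their own wells, lowering each until it touched the floor before releasing. I handed the job in at about 25 s of the 112 s limit; the hand-in gives no verdict.

**Position and height:** the last top view shows every centre within about 2 mm of its well's centre. Each top is 12–13 mm higher than it was on the bench, so all four are fully down on the well floors.

**Open jars:** both stand within about 1 mm of where they started.

**Contact:** the arm was clear of everything, with wrist force near zero.

**Disagreements:**
- The first step_arm call was refused because I left out the turn values. It moved nothing.
- The network's second, low-confidence hit for the small round well was actually the open square jar, so I ignored it.
- Camera heights read about 2–3 mm high throughout.

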